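Clamp the glued card until the clutch knob clicks

TASK

Two identical small glue presses stand on the packing table; one has a freshly glued black card under its foot, the other is empty. Turn the knob of the press that holds the card clockwise (seen from above) until the foot is down and the knob's slip clutch gives one or two clicks, no more, then let go. Leave the knob of the empty press as it is.

Things in the scene. Friction and masses are not known exactly. Their poses are not given: they have to be found in the camera images.
- press_knob (a point): On the axis of the knob to turn (press with the card), 158 mm above the table. Black plastic bar 46 x 14 mm, top 7 mm above this point, on a 48 mm round flange 23 mm below it; white mark at one end. x along the bar away from the mark, y across it, z up. Nothing on the press is higher. Press: fixed, grey, 160 x 110 mm, column towards the robot; the presses stand left and right, either way round.
- press_screw (a joint): Screw of the press with the card, rad, growing clockwise from above; turns with the knob (0.04 N m), stays where left. 0: backed off, bar along the press arm, mark towards the column; 1.2: foot hard down, screw stops. Starts at 0.25 to 1.08. A brass collar under the knob shows it: its small tab starts under the white mark.
- press_clutch (a joint): Slip of the knob past that screw, rad: 0 at the start, grows as the knob is turned on clockwise once the screw has stopped, at a steady 0.14 N m. Each 0.35 rad of slip is one click: first at 0.35, second at 0.70, third (too many) at 1.05. No spring; cannot go below 0. Seen from above, the white mark moves on while the brass tab stands still.
- spare_screw (a joint): Screw of the identical empty press (no card under its foot), rad, growing clockwise; 0 (backed off, its bar along its press arm) at the start and to be left there.
Not all that is in view belongs to the job. Leave any green or orange look-alike of the part that bears spare_screw alone.

How it is judged:
By the outcome, as a careful person would: the job done as asked, in the order asked, and still so for the second after the job is handed in, with the robot touching nothing.
It also fails if it takes over 38 s, if anything falls off the work surface, if the arm or the gripper's body presses on something with over 40 N, if the wrist force passes 120 N, or if a joint passes its speed limit or range.

ROBOT

A 6-joint arm with a two-finger parallel gripper is mounted at the origin on the work surface. World frame = base frame: x ahead of the robot, y to its left, z up, the work surface at z = 0. Lengths are in mm, angles in degrees, forces in N, time in s.
With the tool pointing down it reaches from about 300 to 850 mm from the base axis. Payload 4.2 kg.
Tool frame: the origin (TCP) lies midway between the tips of the shut fingers; the grasp point (between the pads) lies 19 mm behind it (env.grip_depth is the distance from the TCP to the grasp point, in mm); z points along the fingers, y is the line along which they close (so a half turn about z gives the same grasp; the last joint's range is limited). The gripper opens to 91 mm and grips with 3 to 60 N. Pads are 32 mm wide; open, the fingers measure 118 mm over their backs; the gripper's body (76 mm by 178 mm) begins 60 mm behind the grasp point.
Start: joints at [70.588, 18.312, 89.639, -0, 72.044, -1.146], TCP at [180.223, 546.043, 213.976] pointing down, gripper open.
Joint ranges: [-177.97, 177.97], [-48.28, 115.42], [12.27, 149.76], [-77.06, 257.06], [2.81, 150.46], [-146.56, 146.56]. Speed limits (degrees/s): [147.25, 147.25, 180, 180, 180, 180].

INTERFACE

Orientations are given as [roll, pitch, yaw] about the fixed x, y, z axes, in that order (R = Rz(yaw) Ry(pitch) Rx(roll)).
In Python, from workcell import env, eyes gives the robot as it stands.
- The arm moves only by the tool send_rows, never from a script. Its argument "motion" is a list of rows, each a list of 7 numbers: the shift along the world's x, y, z normalised to -1 to 1, where 1 is 0.5 m, then the turn, a rotation vector about the world's x, y, z normalised to -1 to 1, where 1 is 60 degrees, then the opening, from -1 (shut) to 1 (fully open). A call has 1 to 20 rows; each row is the pose to reach, as a shift and turn from the pose commanded when the call began; what a row does not reach only later rows make up. A row lasts 1/8 s, in which the tool goes at most 62.5 mm and 10.7 degrees, less where a joint would pass 70% of its speed; a pose out of reach is approached as far as the arm can. A call with a number of a shift or a turn outside -1 to 1 is refused whole. A call with a gripper value outside its range is refused whole. The fingers move at their own pace and stop on an object; "squeeze" is the grip in N (left out, the last holds). Time passes only in rows, so rows that repeat a pose let the fingers close. It gives the time, the measured TCP pose, the force, the opening and the grip force at its end, in the units of the state.
- env.state(): the state, without advancing time (a new reading comes with each control period).
- eyes.grab_frame(name): name is "scene" or "top" or "wrist"; returns a dict with "pixels" (420x560x3 uint8, red, green, blue), "depth" (420x560 float32, mm along the optical axis (not along the pixel's ray), 0 where there is no reading), "fx", "fy", "cx", "cy" (pixels), "R" (3x3) and "t" (3): a world point X has camera coordinates R X + t; the wrist camera has in their place "T_tool_cam" (4x4, takes a point from camera to tool coordinates, whose origin is the TCP and whose axes are the flange's). Camera axes: x right, y down, z forward; pixel columns grow to the right and rows downward; lengths in mm; the calibration is good to about 2 mm. A picture is of the moment at which its call begins: read the wrist's pose just before it.
- env.job_done(): hands the job in; it is judged then, once.
The state is a dict: "time_s": time; "qpos": joint angles; "qvel": joint speeds; "effort": joint torques, N m; "ee_pos": TCP position; "ee_rot": TCP orientation; "force": force on the tool from outside, world axes, zero at the start; "torque": the same for the moment, N m; "gripper_width": finger opening in mm; "gripper_force": force on a finger pad.
Only numpy, scipy, OpenCV 4.12 (cv2) and the standard library are available. Lean on these libraries where they do the work, as an engineer would, in place of code of your own. Each camera call takes 0.05 s, during which the arm holds its last target. There are 200 camera calls.

## Working session

There is one attempt and no reset: what is moved stays moved. The work goes in short steps, Python scripts to look and compute and a tool call to move; the robot and the scene stay as the last step left them, time stands still between calls to the robot, and variables do not carry over. Pictures are saved under pics/ and viewed, at most 10 in all, crops included, and the job is handed in when it is done.

Besides the shell and the picture viewer there is one more tool, called after ">>>" as name([rows], argument=value, ...), one row to a line, values as JSON. send_rows: Moves the arm, as the interface text tells. Its arguments: {"type":"object","properties":{"motion":{"type":"array"},"squeeze":{"type":"number"}},"required":["motion"]}

```bash
mkdir -p pics; python3 - <<'E'
from workcell import env, eyes
import cv2,numpy as np
s=env.state();print(s)
a=[]
for n in("scene","top"):
    f=eyes.grab_frame(n);np.savez(f"{n}0.npz",**f)
    cv2.imwrite(f"pics/{n}0.png",f["pixels"][:,:,::-1])
    print(n,f["fx"],f["cx"],f["cy"],f["R"],f["t"])
E
```

```text
{'time_s': 0.0, 'qpos': array([ 7.05893434e+01,  1.83521775e+01,  8.97050081e+01, -1.15361580e-03,
        7.20445982e+01, -1.14613277e+00]), 'qvel': array([-0.10064947,  0.01302329,  0.02543093,  0.04586311,  0.02166027,
       -0.02735407]), 'effort': array([-1.53592602e-03, -4.12465346e+01, -2.31972599e+01,  7.27286492e-02,
        4.56078211e-02, -1.36893614e-04]), 'ee_pos': array([180.04939926, 545.55874985, 213.12438281]), 'ee_rot': array([-1.79898215e+02, -9.39346326e-04,  1.61735832e+02]), 'force': array([ 0.09881288,  0.6662513 , -0.60652576]), 'torque': array([ 0.00100728, -0.02360438, -0.05885481]), 'gripper_force': 0.0, 'gripper_width': 91.41893704406321}
scene 462.5893569944824 282.2924043097438 210.18327913359906 [[ 0.85815927  0.51318602 -0.01423976]
 [ 0.26417324 -0.46519863 -0.84486847]
 [-0.44019901  0.72126995 -0.53478453]] [-336.49959797  -23.44023581 1409.91524833]
top 402.4101701335853 280.909879096764 204.8124721643364 [[-0.01878179 -0.99980886  0.00543092]
 [-0.99783712  0.01840196 -0.06310663]
 [ 0.06299463 -0.00660443 -0.99799201]] [ -44.54621824  455.39691366 1125.80699786]
```

View pics/scene0.png

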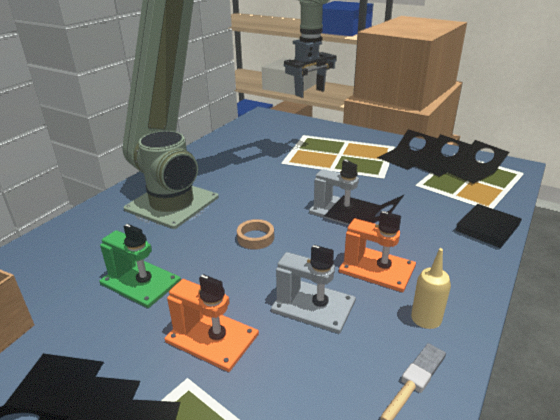

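View pics/top0.png

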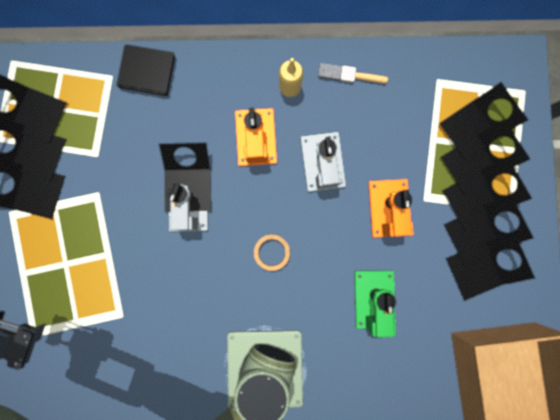

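The scene shows two grey presses: A at top-view pixel (186,200), scene (345,185), has a black card under its foot. B at top (325,160), scene (318,285), is bare. There are two orange look-alikes at top (256,135) and (392,208) and a green one at (376,303). A fits the description; I'll confirm it in an enlarged crop.

```bash
cat > h.py <<'E'
import numpy as np
def ray_plane(f,u,v,z):
    R,t=f["R"],f["t"];c=-R.T@t
    d=R.T@np.array([(u-f["cx"])/f["fx"],(v-f["cy"])/f["fy"],1.])
    return c+d*(z-c[2])/d[2]
E
python3 - <<'E'
import numpy as np,cv2
from h import *
f=dict(np.load("top0.npz"));s=dict(np.load("scene0.npz"))
a=f["pixels"][135:240,145:230];b=s["pixels"][150:235,300:405]
A=cv2.resize(a,(405,500),interpolation=cv2.INTER_CUBIC);B=cv2.resize(b,(395,320),interpolation=cv2.INTER_CUBIC)
o=np.zeros((500,800,3),np.uint8);o[:,:405]=A;o[:320,405:]=B
cv2.imwrite("pics/cropA.png",o[:,:,::-1])
for p in[(180,194),(326,148)]:print(ray_plane(f,*p,163))
E
```

```text
[476.4007355  196.14875403 163.        ]
[ 584.63567361 -166.84287221  163.        ]
```

View pics/cropA.png

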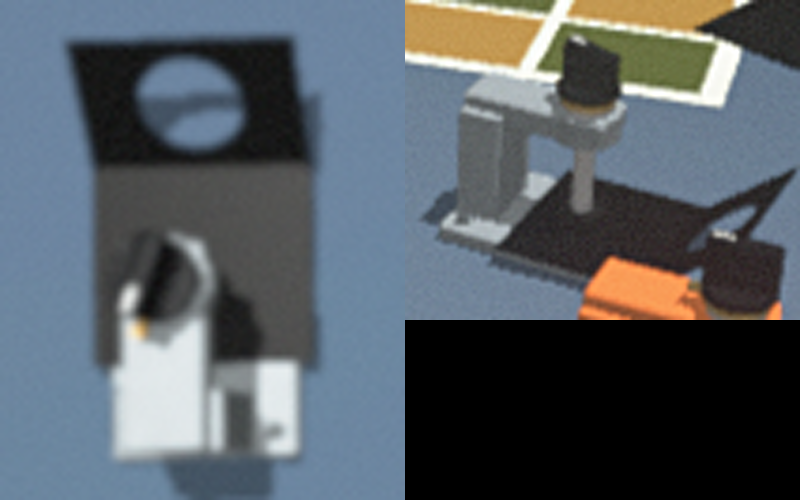

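The crop confirms A: the black card lies under its foot and the brass tab is visible at the lower left of the knob. I'll move above it and check the wrist camera mount.

>>> send_rows([
  [0.59, -0.7, 0.15, 0, 0, -0.18, 1],
  [0.59, -0.7, 0.15, 0, 0, -0.18, 1],
  [0.59, -0.7, 0.15, 0, 0, -0.18, 1],
  [0.59, -0.7, 0.15, 0, 0, -0.18, 1],
  [0.59, -0.7, 0.15, 0, 0, -0.18, 1],
  [0.59, -0.7, 0.15, 0, 0, -0.18, 1],
  [0.59, -0.7, 0.15, 0, 0, -0.18, 1],
  [0.59, -0.7, 0.15, 0, 0, -0.18, 1],
  [0.59, -0.7, 0.15, 0, 0, -0.18, 1],
  [0.59, -0.7, 0.15, 0, 0, -0.18, 1],
])

```text
time_s: 1.35
ee_pos: [474.5, 196.5, 288.5]
ee_rot: [-180.0, -0.1, 151.0]
force: [0.8, 0.3, 0.1]
gripper_width: 91.2
gripper_force: 0.0
```

```bash
python3 - <<'E'
from workcell import env, eyes
import cv2,numpy as np
s=env.state();f=eyes.grab_frame("wrist");np.savez("w1.npz",pos=s["ee_pos"],rot=s["ee_rot"],**f)
print(s["time_s"],s["ee_pos"],s["ee_rot"],s["qpos"],f["T_tool_cam"],f["fx"])
cv2.imwrite("pics/w1.png",f["pixels"][:,:,::-1])
E
```

```text
1.35 [474.47164153 196.50634885 288.46876585] [-1.79971434e+02 -7.67260435e-02  1.50950759e+02] [ 2.11875527e+01  1.04906044e+01  8.96291624e+01  4.13418684e-02
  7.99512694e+01 -3.97704643e+01] [[ 1.05682639e-03 -9.61612089e-01 -2.74410412e-01  7.71782980e+01]
 [ 9.99997691e-01  5.02828136e-04  2.08920037e-03 -2.11238602e-01]
 [-1.87101905e-03 -2.74411986e-01  9.61610400e-01 -1.70310911e+02]
 [ 0.00000000e+00  0.00000000e+00  0.00000000e+00  1.00000000e+00]] 328.50164697326136
```

View pics/w1.png

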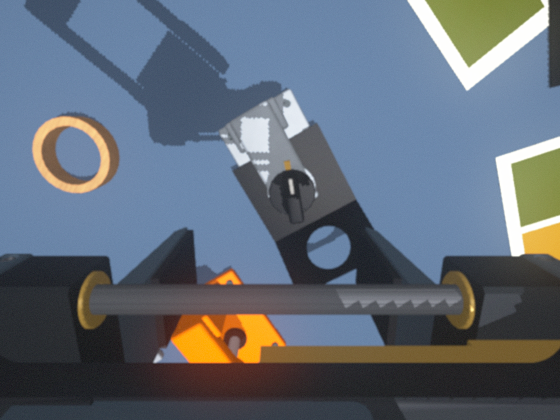

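The wrist view shows the knob at (292,195), the white mark at (291,186), the brass tab at (287,163), and the card beyond. I'll segment the bar top by depth.

```bash
cat >> h.py <<'E'
from scipy.spatial.transform import Rotation as Ro
import cv2
def wpts(f):
    "world points of every wrist pixel (depth)"
    v,u=np.mgrid[:420,:560];d=f["depth"]
    P=np.stack([(u-f["cx"])/f["fx"]*d,(v-f["cy"])/f["fy"]*d,d],-1)
    T=f["T_tool_cam"];P=P@T[:3,:3].T+T[:3,3]
    return P@Ro.from_euler("xyz",f["rot"],degrees=True).as_matrix().T+f["pos"]
def wray(f,uv,z):
    T=f["T_tool_cam"];R=Ro.from_euler("xyz",f["rot"],degrees=True).as_matrix()
    c=R@T[:3,3]+f["pos"];uv=np.atleast_2d(uv)
    d=np.c_[(uv[:,0]-f["cx"])/f["fx"],(uv[:,1]-f["cy"])/f["fy"],np.ones(len(uv))]@(R@T[:3,:3]).T
    return c+d*((z-c[2])/d[:,2])[:,None]
def report(f,box):
    P=wpts(f);u0,u1,v0,v1=box;m=np.zeros((420,560),bool);m[v0:v1,u0:u1]=1
    im=f["pixels"];hsv=cv2.cvtColor(im,cv2.COLOR_RGB2HSV).astype(int)
    b=m&(P[...,2]>157)&(P[...,2]<180)&(f["depth"]>0)
    q=P[b];(c,(w,h),a)=cv2.minAreaRect(q[:,:2].astype(np.float32))
    print("bar",b.sum(),"med z",np.median(q[:,2]),"rect",c,w,h,a)
    ev=np.linalg.svd(q[:,:2]-q[:,:2].mean(0),full_matrices=False)[2][0]
    print(" mean",q[:,:2].mean(0),"pca deg",np.degrees(np.arctan2(ev[1],ev[0]))%180)
    k=m&(hsv[...,0]>8)&(hsv[...,0]<28)&(hsv[...,1]>110)&(hsv[...,2]>90)
    v,u=np.nonzero(k);print("tab px",len(u),u.mean() if len(u) else 0,v.mean() if len(u) else 0)
    if len(u):t=wray(f,[u.mean(),v.mean()],132)[0];print(" tab",t)
    wm=b&(im.min(-1)>150);v,u=np.nonzero(wm)
    if len(u):print("mark px",len(u),u.mean(),v.mean(),wray(f,[u.mean(),v.mean()],165)[0])
E
python3 - <<'E'
from h import *
f=dict(np.load("w1.npz"));report(f,(255,335,150,235))
P=wpts(f);im=f["pixels"]
# press base edges: light grey arm direction from depth z 100..135
m=np.zeros((420,560),bool);m[85:200,200:330]=1
b=m&(P[...,2]>5)&(P[...,2]<20)&(im.min(-1)>120);print("base",b.sum(),cv2.minAreaRect(P[b][:,:2].astype(np.float32)))
b=m&(P[...,2]>110)&(P[...,2]<134)&(im.min(-1)>100);print("arm",b.sum(),cv2.minAreaRect(P[b][:,:2].astype(np.float32)))
c=cv2.resize(im[130:250,230:350],(600,600),interpolation=cv2.INTER_CUBIC)
cv2.imwrite("pics/w1c.png",c[:,:,::-1])
E
```

```text
bar 716 med z 164.86814985193644 rect (482.9513854980469, 210.38270568847656) 14.004731178283691 46.146549224853516 70.95535278320312
 mean [481.43145323 210.88884642] pca deg 161.0870542211801
tab px 39 287.20512820512823 164.94871794871796
 tab [455.79925243 220.28755845 132.        ]
mark px 43 290.93023255813955 186.27906976744185 [469.7236715  215.31325932 165.        ]
base 1237 ((459.4134521484375, 210.08326721191406), (109.61727142333984, 143.0644989013672), 89.88025665283203)
arm 3218 ((447.29107666015625, 211.18148803710938), (51.110897064208984, 114.29734802246094), 88.81285858154297)
```

View pics/w1c.png

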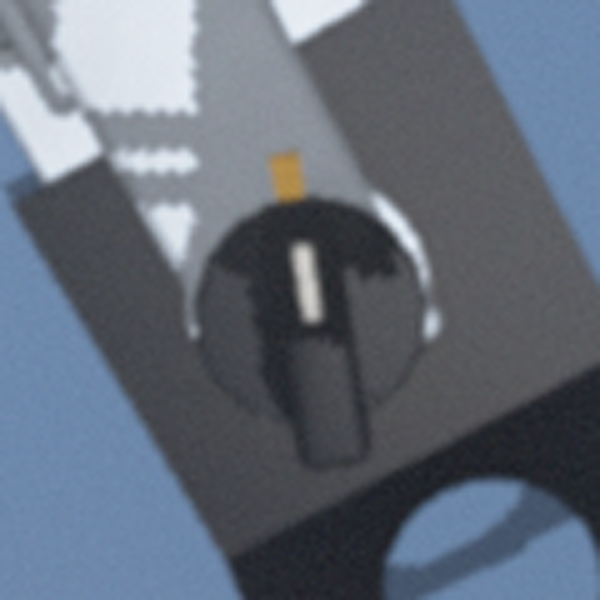

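Bar centre is (483, 210.5) and the bar lies at -19° with the press arm at about 0°, so the screw is at about 0.33 rad. That leaves about 50° to the stop and then about 35° of slip. Next I align, descend and grip.

>>> send_rows([
  [0.017, 0.028, -0.1, 0, 0, 0.167, 0.1],
  [0.017, 0.028, -0.15, 0, 0, 0.167, 0.1],
  [0.017, 0.028, -0.15, 0, 0, 0.167, 0.1],
  [0.017, 0.028, -0.2, 0, 0, 0.167, 0.1],
  [0.017, 0.028, -0.25, 0, 0, 0.167, 0.1],
  [0.017, 0.028, -0.29, 0, 0, 0.167, 0.1],
  [0.017, 0.028, -0.29, 0, 0, 0.167, 0.1],
  [0.017, 0.028, -0.29, 0, 0, 0.167, 0.1],
], squeeze=25)

```text
time_s: 2.4
ee_pos: [484.5, 210.8, 145.6]
ee_rot: [179.9, 0.1, 161.0]
force: [-0.2, -0.7, 0.7]
gripper_width: 49.9
gripper_force: 0.0
```

>>> send_rows([
  [0, 0, 0, 0, 0, 0, -1],
  [0, 0, 0, 0, 0, 0, -1],
  [0, 0, 0, 0, 0, 0, -1],
  [0, 0, 0, 0, 0, 0, -1],
  [0, 0, 0, 0, 0, 0, -1],
  [0, 0, 0, 0, 0, 0, -1],
], squeeze=25)

```text
time_s: 3.15
ee_pos: [483.8, 210.1, 144.1]
ee_rot: [180.0, 0.0, 160.9]
force: [-0.5, 1.4, 1.4]
gripper_width: 13.9
gripper_force: 25.0
```

Gripped with low side force. Turn 45° clockwise first.

>>> send_rows([
  [0, 0, 0, 0, 0, -0.1, -1],
  [0, 0, 0, 0, 0, -0.2, -1],
  [0, 0, 0, 0, 0, -0.3, -1],
  [0, 0, 0, 0, 0, -0.4, -1],
  [0, 0, 0, 0, 0, -0.5, -1],
  [0, 0, 0, 0, 0, -0.6, -1],
  [0, 0, 0, 0, 0, -0.7, -1],
  [0, 0, 0, 0, 0, -0.75, -1],
  [0, 0, 0, 0, 0, -0.75, -1],
  [0, 0, 0, 0, 0, -0.75, -1],
])

```text
time_s: 4.4
ee_pos: [483.0, 209.2, 144.0]
ee_rot: [-179.9, 0.0, 116.0]
force: [-3.3, -3.7, 5.7]
gripper_width: 14.0
gripper_force: 25.0
```

```bash
python3 - <<'E'
from workcell import env
s=env.state();print(s["torque"],s["force"],s["ee_rot"])
E
```

```text
[-0.85105534  0.6236371  -0.01423585] [-3.30956144 -3.71865463  5.7119349 ] [-1.79884811e+02  4.58800345e-02  1.16009399e+02]
```

>>> send_rows([
  [0, 0, 0, 0, 0, -0.08, -1],
  [0, 0, 0, 0, 0, -0.16, -1],
  [0, 0, 0, 0, 0, -0.24, -1],
  [0, 0, 0, 0, 0, -0.32, -1],
  [0, 0, 0, 0, 0, -0.4, -1],
  [0, 0, 0, 0, 0, -0.48, -1],
  [0, 0, 0, 0, 0, -0.56, -1],
  [0, 0, 0, 0, 0, -0.65, -1],
  [0, 0, 0, 0, 0, -0.65, -1],
  [0, 0, 0, 0, 0, -0.65, -1],
])

```text
time_s: 5.65
ee_pos: [482.0, 209.1, 144.0]
ee_rot: [-179.8, 0.2, 77.0]
force: [-5.8, -4.3, 7.1]
gripper_width: 14.0
gripper_force: 25.0
```

```bash
python3 - <<'E'
from workcell import env
s=env.state();print(s["torque"],s["force"],s["ee_rot"])
E
```

```text
[-0.89627559  1.16582611 -0.0090779 ] [-5.82495566 -4.27701903  7.12017941] [-1.79816930e+02  1.58248422e-01  7.69933622e+01]
```

Turned 84° in all, expected slip about 0.6 rad. Let go, rise and look.

>>> send_rows([
  [0, 0, 0, 0, 0, 0, 0.1],
  [0, 0, 0, 0, 0, 0, 0.1],
  [0, 0, 0, 0, 0, 0, 0.1],
  [0, 0, 0, 0, 0, 0, 0.1],
  [0, 0, 0.08, 0, 0, 0, 0.1],
  [0, 0, 0.16, 0, 0, 0, 0.5],
  [-0.02, -0.02, 0.29, 0, 0, 0, 1],
  [-0.02, -0.02, 0.29, 0, 0, 0, 1],
  [-0.02, -0.02, 0.29, 0, 0, 0, 1],
  [-0.02, -0.02, 0.29, 0, 0, 0, 1],
])

```text
time_s: 6.9
ee_pos: [473.1, 199.8, 287.1]
ee_rot: [-179.8, 0.1, 77.0]
force: [-0.0, 0.1, -0.4]
gripper_width: 90.9
gripper_force: 0.0
```

```bash
python3 - <<'E'
from workcell import env, eyes
from h import *
s=env.state();f=eyes.grab_frame("wrist");f.update(pos=s["ee_pos"],rot=s["ee_rot"])
print(s["time_s"],s["ee_pos"],s["ee_rot"],s["force"])
R=Ro.from_euler("xyz",s["ee_rot"],degrees=True).as_matrix();T=f["T_tool_cam"]
p=T[:3,:3].T@(R.T@(np.array([483,210.4,165])-s["ee_pos"])-T[:3,3])
u,v=int(p[0]/p[2]*f["fx"]+f["cx"]),int(p[1]/p[2]*f["fy"]+f["cy"]);print(u,v)
report(f,(u-42,u+42,max(v-42,0),v+42))
c=f["pixels"][max(v-60,0):v+60,u-60:u+60]
cv2.imwrite("pics/w2c.png",cv2.resize(c,(600,600),interpolation=cv2.INTER_CUBIC)[:,:,::-1])
E
```

```text
6.9 [473.05689237 199.82426525 287.14399872] [-1.79839751e+02  1.10797760e-01  7.69561340e+01] [-0.03947607  0.10467461 -0.40498392]
283 187
bar 732 med z 164.68731538604646 rect (482.6117248535156, 210.4167022705078) 46.09174728393555 13.083331108093262 77.03767395019531
 mean [482.6702129  211.49617761] pca deg 77.40500487175221
tab px 69 266.81159420289856 156.5072463768116
 tab [472.77247857 237.47064712 132.        ]
mark px 79 283.0886075949367 172.36708860759492 [485.62271621 224.22061829 165.        ]
```

View pics/w2c.png

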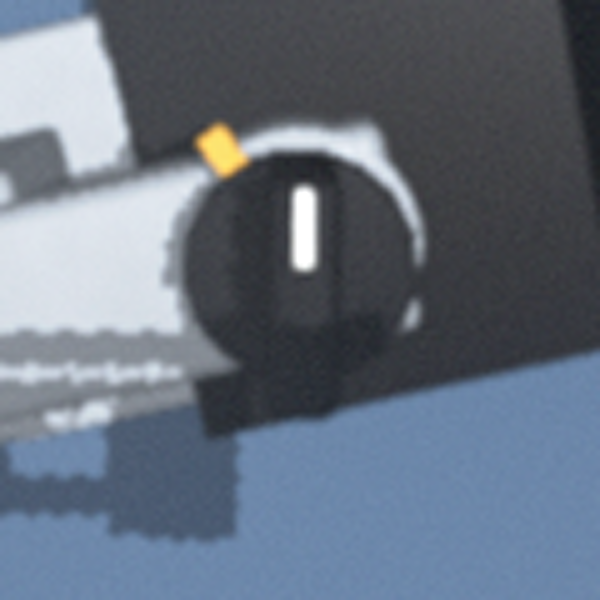

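The enlarged view shows the white mark at crop (303,230) and the brass tab at (222,150). That puts the mark at 77° and the tab at 110°, so the tab is at the stop and the slip is about 33°, or 0.58 rad: one click. The gripper is clear.

```bash
python3 -c "
from workcell import env
print(env.job_done())"
```

```text
the job is handed in; nothing more can be done
None
```

I turned the knob of the press with the card clockwise until the foot was down and the clutch had slipped about 0.58 rad (one click), let go, left the empty press untouched and handed the job in at about 7 s.

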